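# Empty tin through the spring flap of the under-sink recycling bin

## Robot

A 6-joint arm with a two-finger parallel gripper is mounted at the origin on the work surface. World frame = base frame: x ahead of the robot, y to its left, z up, the work surface at z = 0. Lengths are in m, angles in degrees, forces in N, time in s.
With the tool pointing down it reaches from about 0.35 to 0.95 m from the base axis. Payload 17.4 kg.
Tool frame: the origin (TCP) lies on the centre line of the jaws, within the pads' length; the fingertips stand 22 mm ahead of it and the grasp point (between the pads) lies 3 mm ahead of it; z points along the fingers, x is the direction in which the jaws open and shut, and the axes are right-handed (so a half turn about z gives the same grasp; the last joint's range is limited). The gripper opens to 93 mm and grips with 3 to 60 N. Pads are 15 mm wide; open, the fingers measure 128 mm over their backs; the gripper's body (75 mm by 188 mm) begins 65 mm behind the grasp point.
Start: joints at [-68.342, 6.646, 82.598, -0, 90.757, -2.166], TCP at [0.273, -0.617, 0.211] pointing down, gripper open.
Joint ranges: [-162.19, 162.19], [-47.58, 125.68], [4.15, 143.07], [-65.23, 245.23], [0.69, 171.88], [-170.13, 170.13]. Speed limits (degrees/s): [108.29, 108.29, 127.2, 180, 180, 180].

## Interface

Orientations are given as [roll, pitch, yaw] about the fixed x, y, z axes, in that order (R = Rz(yaw) Ry(pitch) Rx(roll)).
In Python, from workcell import arm gives the robot as it stands.
- The arm moves only by the tool apply_moves, never from a script. Its argument "plan" is a list of rows, each a list of 7 numbers: the shift along the tool's x, y, z in m, then the turn, a rotation vector about the tool's x, y, z in rad, then the finger opening in m, from 0 to 0.093. In form: [[x, y, z, wx, wy, wz, claw], ...]. A call has 1 to 20 rows; each row shifts and turns the pose as measured when the row begins, along the tool's axes as they then stand; what a row does not reach is not made up. A row lasts 1/10 s, in which the tool goes at most 50 mm and 8.59 degrees, less where a joint would pass 70% of its speed; a pose out of reach is approached as far as the arm can. A call is refused whole if a number of a shift passes 0.05 or a number of a turn 0.15, either way. A call with a gripper value outside its range is refused whole. The fingers move at their own pace and stop on an object; "force" is the grip in N (left out, the last holds). Time passes only in rows, so rows that do not move let the fingers close. It gives the time, the measured TCP pose, the force and the opening at its end, in the units of the state.
- arm.get_obs(): the state, without advancing time (a new reading comes with each control period).
- arm.camera(name): name is "scene" or "top"; returns the picture (400x640x3 uint8, red, green, blue); there is no depth.
- arm.get_calibration(name): a dict with "vfov" (degrees; the focal length in pixels is half the picture's height over the tangent of half this angle, whatever the lens; pixels are square), "cx", "cy" (the principal point, pixels), "dist" ([k1, k2, p1, p2, k3] as OpenCV has them; the pictures are not rectified), "world_from_camera" (4x4, takes a point from camera to world coordinates). Camera axes: x right, y down, z forward; pixel columns grow to the right and rows downward; lengths in m; the calibration is good to about 2 mm. A picture is of the moment at which its call begins. get_calibration takes no time and is no camera call.
- arm.close_job(): hands the job in, once; it reports no verdict.
The state is a dict: "clock": time; "joint_positions": joint angles; "joint_vel": joint speeds; "effort": joint torques, N m; "position": TCP position; "ee_rot": TCP orientation; "force": force on the tool from outside, world axes, zero at the start; "moment": the same for the moment, N m; "finger_gap": finger opening in m.
Only numpy, scipy, OpenCV 4.12 (cv2) and the standard library are available. Lean on these libraries where they do the work, as an engineer would, in place of code of your own. Each camera call takes 0.05 s, during which the arm holds its last target.

## Task

Post the empty scouring-pad tin into the white recycling bin under the sink: push the bin's self-closing flap open with one finger and, while that finger holds it open, push the tin along the ledge and over the sill with the other, so that it drops into the bin. Do not pick the tin up and do not shove the flap open with the tin itself; leave the jar, scrub brush and dustpan alone, and let the flap close behind the tin.

Things in the scene. Friction and masses are not known exactly. Their poses are not given: they have to be found in the camera images.
- bin: Fixed white plastic recycling bin with a loading ledge in front. Origin: at cupboard floor height under the middle of the doorway. x points from the ledge through the doorway into the bin, y left, z up. Ledge: flat, top at z = 70 mm, x = -175 to +4 mm, 210 mm wide. Doorway: at x = 0, y = -78 to +78 mm, open above (no lintel), a post each side (16 mm wide, top z = 112 mm).
- bin_sill (a point): Middle of the sill edge where the ledge ends and the well begins: bin x = 4, y = 0, z = 70 mm. The ledge runs to it without a step.
- bin_well (a point): Middle of the well's floor (bin x = 100, y = 0, z = 5 mm). The well spans bin x = 4 to 197 mm, y = -91 to +91 mm; its walls rise to z = 112 mm. It is open above but for a hood at z = 110 to 114 mm over x = 148 to 203 mm.
- flap (a joint): Angle of the grey flap in the doorway, rad: 0 shut, up to 1.7 swung into the bin. Hinge: upright axis at bin x = 0, y = +76 mm. Panel 4 mm thick, 150 mm long from the hinge towards -y when shut, z = 74 to 108 mm. A damped spring shuts it: 0.20 N m when shut, +0.10 N m per rad (about 3 N pushed at mid-width). It swings clear above a tin lying in the well.
- flap_edge (a point): Top corner of the flap's free edge, 150 mm from the hinge axis, 108 mm above the cupboard floor.
- tin: Empty round steel tin, 50 mm in diameter, 26 mm high, 40 to 85 g, standing loose on the ledge in front of the shut flap. Origin: centre of its underside, z axis up.
- jar: Glass jar with steel lid, 70 mm diameter, 100 mm high, standing on the round white turntable (250 mm diameter, 20 mm high) to the left of the bin. Origin: centre of its underside. To be left alone.
- brush: Wooden scrub brush, 150 x 52 x 42 mm, bristles down, on the turntable beside the jar. Origin: centre of its underside, x along its length. To be left alone.
- dustpan: Yellow plastic dustpan, pan 200 x 190 mm, 55 mm high, handle 120 mm along its +x, lying on the cupboard floor to the right of the bin. Origin: centre of the pan's underside. To be left alone.
Things that resemble listed ones, but are neither listed nor needed, are in the scene too. There is more than one size of the tin; the one meant has the size given above.

How it is judged (in metres and radians):
On the way, in this order (a step that is already met when the one before it is completed fails the run):
1. a finger pushes the flap open (more than 0.2 rad) while the tin is still on the ledge, its centre at least 15 mm short of the flap line (contact force between the fingers and flap above 0.3 N and value of joint flap above 0.2 rad and x of tin in the frame of bin below -0.015 m and z of tin in the frame of bin above 0.06 m), for 0.05 s.
2. the tin has gone through the doorway while a finger still holds the flap open (more than 0.3 rad) (contact force between the fingers and flap above 0.3 N and value of joint flap above 0.3 rad and x of tin in the frame of bin above 0.004 m), for 0.05 s.
At the end, for the whole second after the job is handed in: The tin lies at rest in the well of the bin, wholly dropped below the sill (any way up; its origin less than 60 mm above the cupboard floor), and the flap has swung shut (within 0.08 rad) (x of tin in the frame of bin between 0.004 and 0.197 m and y of tin in the frame of bin between -0.091 and 0.091 m and z of tin in the frame of bin below 0.06 m and value of joint flap below 0.08 rad and linear speed of tin below 0.03 m/s); the robot touches nothing.
It fails at once if the tin is lifted: its underside rises more than 15 mm above the ledge (height (world z) of tin above 0.085 m).
It fails at once if the tin itself shoves the flap, or the flap presses on the tin (more than 1 N) (contact force between tin and flap above 1 N).
It fails at once if the jar, brush or dustpan is displaced by more than 20 mm, or the jar tipped (distance of any of jar, brush, dustpan from where it was at the start of the episode above 0.02 m or angle between jar's own z axis and vertical above 0.3 rad).
It also fails if it takes over 38 s, if anything falls off the work surface, if the arm or the gripper's body presses on something with over 40 N, if the wrist force passes 120 N, or if a joint passes its speed limit or range.

## Working session

There is one attempt and no reset: what is moved stays moved. The work goes in short steps, Python scripts to look and compute and a tool call to move; the robot and the scene stay as the last step left them, time stands still between calls to the robot, and variables do not carry over. Pictures are saved under pics/ and viewed, and the job is handed in when it is done.

Besides the shell and the picture viewer there is one more tool, called after "Emit:" in YAML: its name, and indented under it one key for each argument. apply_moves: Moves the arm, as the interface text tells. Its arguments: {"type":"object","properties":{"plan":{"type":"array"},"force":{"type":"number"}},"required":["plan"]}

```bash
mkdir -p pics; ls
python3 - <<'E'
from workcell import arm
import cv2
print(arm.get_obs())
for n in("scene","top"):
    im=arm.camera(n); cv2.imwrite(f"pics/{n}0.png",im[...,::-1]); c=arm.get_calibration(n); print(c)
E
```

```text
pics
{'clock': 0.0, 'joint_positions': array([-6.83437447e+01,  6.67432322e+00,  8.26361498e+01, -7.81849952e-04,
        9.07555588e+01, -2.16567884e+00]), 'joint_vel': array([-0.00101637, -0.02182138,  0.02654738, -0.0100362 , -0.01562435,
       -0.06631179]), 'effort': array([-2.57532076e-03, -7.21272182e+01, -6.22603154e+01,  7.77793606e-02,
        2.39579257e-02, -4.05158266e-05]), 'position': array([ 0.27254024, -0.61730109,  0.21009847]), 'ee_rot': array([-1.79998286e+02,  6.60141372e-02, -6.61780747e+01]), 'force': array([ 0.11710197, -0.09060508,  0.27165811]), 'moment': array([-0.04037169,  0.03122051,  0.00528099]), 'finger_gap': 0.09292967332339669}
{'vfov': 47.39111211779132, 'cx': 321.5170264435243, 'cy': 199.8743368282428, 'dist': array([0.02480571, 0.        , 0.        , 0.        , 0.        ]), 'world_from_camera': array([[-0.87850223,  0.3304484 , -0.34501839,  0.96509806],
       [ 0.47764581,  0.59333075, -0.64792985,  0.86493397],
       [-0.00939736, -0.73400441, -0.67907968,  0.98864404],
       [ 0.        ,  0.        ,  0.        ,  1.        ]])}
{'vfov': 49.387508835413556, 'cx': 317.2437924670253, 'cy': 202.81707128270727, 'dist': array([-0.06464209,  0.        ,  0.        ,  0.        ,  0.        ]), 'world_from_camera': array([[-0.00231381, -0.99899399,  0.04478447,  0.43072079],
       [-0.99996672,  0.00196105, -0.00791918,  0.02647227],
       [ 0.00782339, -0.04480131, -0.99896528,  1.51929295],
       [ 0.        ,  0.        ,  0.        ,  1.        ]])}
```

View pics/scene0.png

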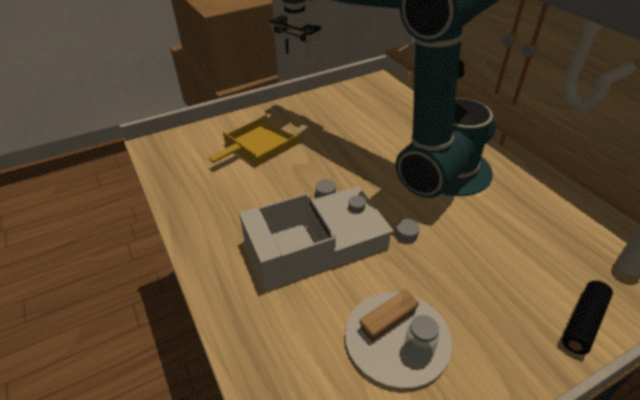

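View pics/top0.png

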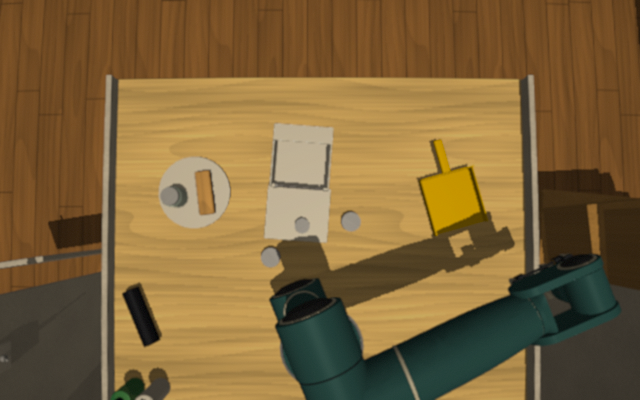

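The top view shows three tin-like discs: one on the ledge at (302,225), and two on the table at (350,220) and (270,257). The task describes the one on the ledge. I'll check it in a close crop.

Run:
```python
import cv2
im=cv2.imread("pics/top0.png")[115:275,240:380]
cv2.imwrite("pics/c1.png",cv2.resize(im,None,fx=3.75*1,fy=3.75,interpolation=cv2.INTER_CUBIC))
im=cv2.imread("pics/scene0.png")[170:290,230:430]
cv2.imwrite("pics/c2.png",cv2.resize(im,None,fx=4,fy=4,interpolation=cv2.INTER_CUBIC))
```

```text
(no output)
```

View pics/c1.png

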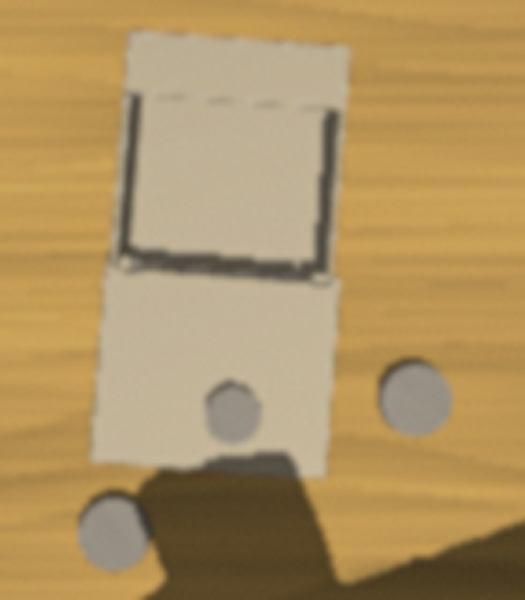

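View pics/c2.png

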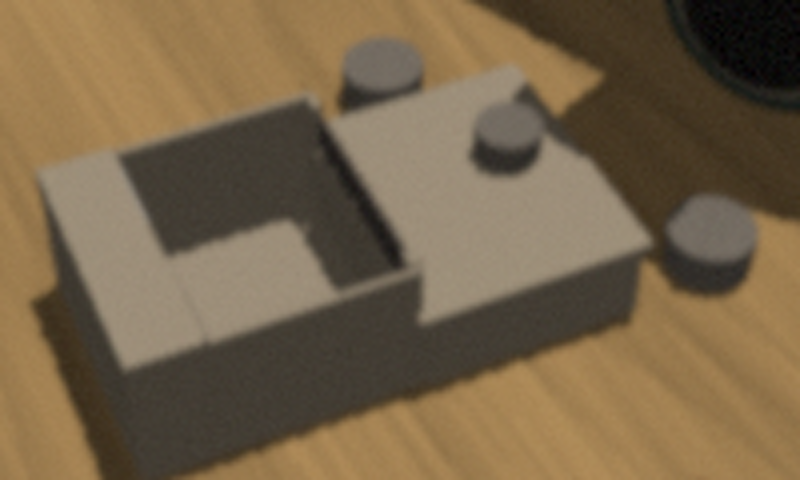

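The top crop shows the ledge tin at crop (233,410). It is clearly smaller than the two table discs (about 55 px across against 72 px), so it is the 50 mm one. Next I'll fit the bin pose from its corners.

```bash
cat > h.py <<'E'
import numpy as np, cv2
from scipy.optimize import least_squares
from workcell import arm
def cam(n):
    c=arm.get_calibration(n); f=200/np.tan(np.radians(c['vfov']/2))
    return np.array([[f,0,c['cx']],[0,f,c['cy']],[0,0,1]]),c['dist'],c['world_from_camera']
def proj(n,P):
    K,d,T=cam(n); Ti=np.linalg.inv(T)
    return cv2.projectPoints(np.atleast_2d(P).astype(float),cv2.Rodrigues(Ti[:3,:3])[0],Ti[:3,3],K,d)[0][:,0]
def ray(n,uv,z):
    K,d,T=cam(n); p=cv2.undistortPoints(np.array([[uv]],float),K,d)[0,0]
    r=T[:3,:3]@[p[0],p[1],1]; return T[:3,3]+r*(z-T[2,3])/r[2]
E
python3 - <<'E'
from h import *
def ct(u,v): return [(u+.5)/3.75-.5+240,(v+.5)/3.75-.5+115]
def cs(u,v): return [(u+.5)/4-.5+230,(v+.5)/4-.5+170]
FR,FL=(-.175,-.105,.07),(-.175,.105,.07)
T=[(FL,ct(92,463)),(FR,ct(326,477)),((0,.086,.112),ct(126,264)),((0,-.086,.112),ct(320,278))]
S=[(FR,cs(515,66)),(FL,cs(652,243))]
for n,L in(("top",T),("scene",S)):
    for P,uv in L: print(n,P,ray(n,uv,P[2]).round(4))
def b2w(p,P): c,s=np.cos(p[2]),np.sin(p[2]); P=np.array(P); return np.c_[p[0]+c*P[:,0]-s*P[:,1],p[1]+s*P[:,0]+c*P[:,1],P[:,2]]
def res(p,Ls=(("top",T),("scene",S))): return np.concatenate([(proj(n,b2w(p,[l[0] for l in L]))-[l[1] for l in L]).ravel() for n,L in Ls])
for Ls in [(("top",T),),(("top",T),("scene",S))]:
    r=least_squares(res,[.6,.05,0],args=(Ls,)); print(r.x,np.degrees(r.x[2]),r.fun.round(2))
p=r.x
for n,uv in(("top",ct(233,410)),("scene",cs(509,126))):
    w=ray(n,uv,.096); d=w[:2]-p[:2]; c,s=np.cos(p[2]),np.sin(p[2]); print(n,"tin",w,"bin",c*d[0]+s*d[1],-s*d[0]+c*d[1])
for e in((205,410),(261,410)): print(ray("top",ct(*e),.096))
print(ray("top",ct(378,398),.03),ray("top",ct(452,398),.03))
E
```

```text
top (-0.175, 0.105, 0.07) [0.3786 0.1917 0.07  ]
top (-0.175, -0.105, 0.07) [ 0.3658 -0.0157  0.07  ]
top (0, 0.086, 0.112) [0.5519 0.158  0.112 ]
top (0, -0.086, 0.112) [ 0.5394 -0.0098  0.112 ]
scene (-0.175, -0.105, 0.07) [ 0.37   -0.0111  0.07  ]
scene (-0.175, 0.105, 0.07) [0.3861 0.1929 0.07  ]
[ 0.54617274  0.0746528  -0.07293075] -4.178623909046202 [-0.12 -0.2   0.48  0.54 -0.75 -0.18  0.39 -0.16]
[ 0.54803349  0.07439861 -0.07857167] -4.501825195073532 [-0.32 -0.96  0.25  0.14 -0.66 -0.9   0.46 -0.58  0.37 -1.5   1.25 -0.56]
top tin [0.42543318 0.06593608 0.096     ] bin -0.12155783334109486 -0.01805942649257234
scene tin [0.42536168 0.06730607 0.096     ] bin -0.12173664596211811 -0.01669926668985032
[0.42548359 0.09033801 0.096     ]
[0.42538014 0.04153338 0.096     ]
[ 0.43581641 -0.06458684  0.03      ] [ 0.43563423 -0.13226659  0.03      ]
```

The bin origin is near world (0.547, 0.0745) with yaw of about -4.4°. The tin is at bin (-0.121, -0.017), about 49 mm across at z = 96 mm, which agrees with the description. 

Plan: set the jaws along bin x, turned about 10° left, with the tin between the open fingers. The leading finger opens the flap while the trailing finger pushes the tin. I'll turn the tool to yaw 5.6° first.

Emit:
apply_moves:
  plan:
    - [0,0,0,0,0,-0.14,0.093]
    - [0,0,0,0,0,-0.14,0.093]
    - [0,0,0,0,0,-0.14,0.093]
    - [0,0,0,0,0,-0.14,0.093]
    - [0,0,0,0,0,-0.14,0.093]
    - [0,0,0,0,0,-0.14,0.093]
    - [0,0,0,0,0,-0.14,0.093]
    - [0,0,0,0,0,-0.14,0.093]
    - [0,0,0,0,0,-0.14,0.093]

```text
clock: 1.0
position: [0.2721, -0.6161, 0.206]
ee_rot: [-179.6, 0.1, 8.7]
force: [-0.1, 0.2, -0.4]
finger_gap: 0.0927
```

Emit:
apply_moves:
  plan:
    - [0.017,-0.043,0,0,0,0.01,0.093]
    - [0.017,-0.043,0,0,0,0.01,0.093]
    - [0.017,-0.043,0,0,0,0.01,0.093]
    - [0.017,-0.043,0,0,0,0.01,0.093]
    - [0.017,-0.043,0,0,0,0.01,0.093]
    - [0.017,-0.043,0,0,0,0,0.093]
    - [0.017,-0.043,0,0,0,0,0.093]
    - [0.017,-0.043,0,0,0,0,0.093]
    - [0.017,-0.043,0,0,0,0,0.093]
    - [0.017,-0.043,0,0,0,0,0.093]
    - [0.017,-0.043,0,0,0,0,0.093]
    - [0.017,-0.043,0,0,0,0,0.093]
    - [0.017,-0.043,0,0,0,0,0.093]
    - [0,0,0,0,0,0,0.093]

```text
clock: 2.4
position: [0.4259, -0.0119, 0.2057]
ee_rot: [-179.2, 0.2, 6.0]
force: [-0.0, -0.0, -0.0]
finger_gap: 0.0927
```

Emit:
apply_moves:
  plan:
    - [0.004,-0.039,0.015,0,0,0,0.093]
    - [0.004,-0.039,0.015,0,0,0,0.093]
    - [0,0,0.015,0,0,0,0.093]
    - [0,0,0,0,0,0,0.093]

```text
clock: 2.8
position: [0.425, 0.0695, 0.1598]
ee_rot: [-179.2, 0.2, 6.1]
force: [-0.6, 0.4, -0.1]
finger_gap: 0.0929
```

```bash
cat > p.py <<'E'
from h import *
import sys
k=sys.argv[1]
o=arm.get_obs(); print(o['clock'],o['position'].round(4),o['ee_rot'].round(2),o['force'].round(2))
a=arm.camera("scene")[...,::-1][150:300,200:440]; b=arm.camera("top")[...,::-1][110:280,230:390]
a=cv2.resize(a,(640,400),interpolation=3); b=cv2.resize(b,(560,595),interpolation=3)
cv2.imwrite(f"pics/s{k}.png",a); cv2.imwrite(f"pics/t{k}.png",b)
E
python3 p.py 1
```

```text
2.8 [0.425  0.0695 0.1598] [-179.24    0.2     6.13] [-0.56  0.45 -0.07]
```

View pics/s1.png

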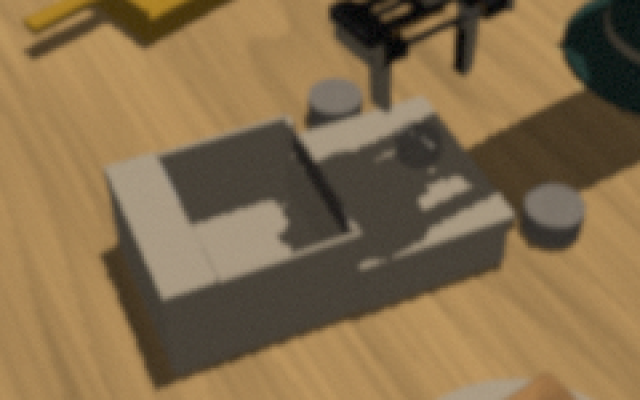

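View pics/t1.png

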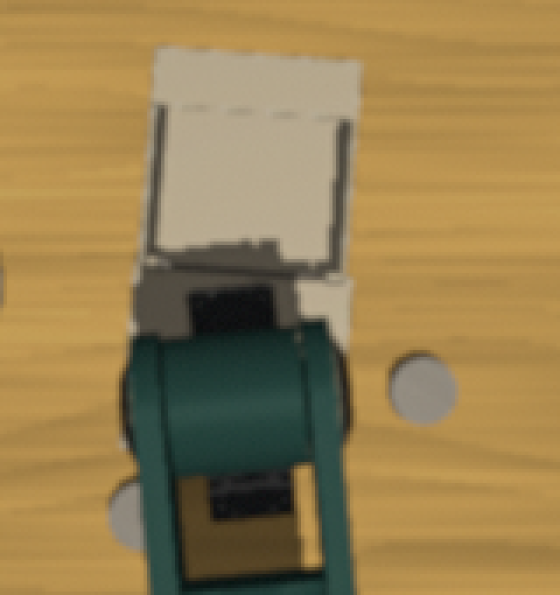

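Run:
```python
from h import *
c,s=np.cos(.107),np.sin(.107)
P=[[.425+d*c,.0695+d*s,.138] for d in(-.0465,.0465)]+[[.4254,.0665,.096]]
q=proj("scene",P); print((q-[200,150])*[640/240,400/150])
```

```text
[[455.83372018  91.54838544]
 [386.04490064 125.44821138]
 [417.90802207 135.89995295]]
```

Run:
```python
from h import *
a=arm.camera("scene")[...,::-1][140:220,310:410]
cv2.imwrite("pics/z2.png",cv2.resize(a,(750,600),interpolation=3))
P=np.array([[.425,.0695,.138]]);c,s=np.cos(.107),np.sin(.107)
for d in(-.0465,.0465):
  for z in(.138,.158): print(d,z,(proj("scene",[.425+d*c,.0695+d*s,z])-[310,140])*7.5)
```

```text
-0.0465 0.138 [[457.032338   332.47983406]]
-0.0465 0.158 [[460.46069023 292.18399527]]
0.0465 0.138 [[260.75128305 427.82309451]]
0.0465 0.158 [[262.13713364 387.3411491 ]]
```

View pics/z2.png

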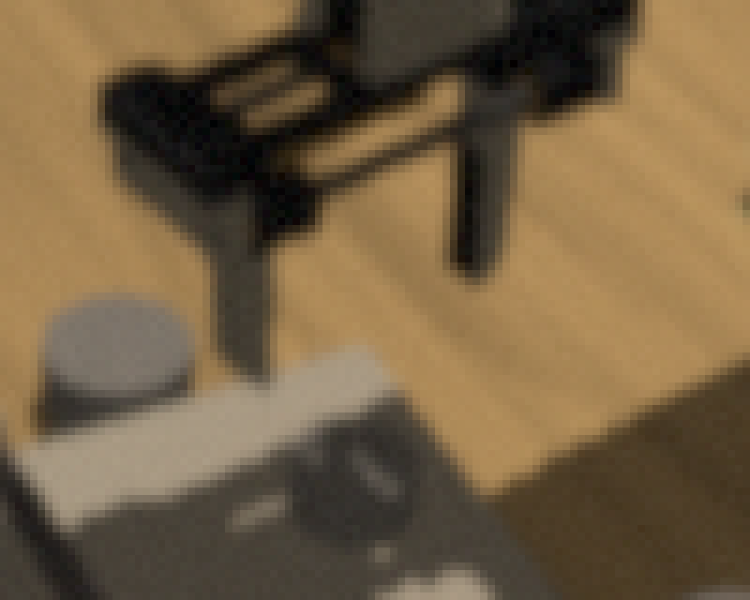

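Run:
```python
from h import *
for z in(.2,.225,.25,.28): print(z,ray("top",[298.9,224.9],z))
# scene derivative
b=np.array([.425,.0695,.15]); p0=proj("scene",b)
for i in range(3):
    e=np.zeros(3);e[i]=.01; print(i,(proj("scene",b+e)-p0)*7.5)
a=cv2.imread("pics/scene0.png")[0:80,250:350]
cv2.imwrite("pics/z3.png",cv2.resize(a,(750,600),interpolation=3))
y=np.radians(-66.18);c,s=np.cos(y),np.sin(y)
for d in(-.0465,.0465): print((proj("scene",[.2725+d*c,-.6173+d*s,.188])-[250,0])*7.5)
b=arm.camera("top")[...,::-1][170:280,255:345]
cv2.imwrite("pics/z4.png",cv2.resize(b,(490,600),interpolation=3))
```

```text
0.2 [0.4230129 0.0717384 0.2      ]
0.225 [0.42315896 0.07088063 0.225     ]
0.25 [0.42330502 0.07002286 0.25      ]
0.28 [0.42348029 0.06899353 0.28      ]
0 [[-22.94553397   8.65748923]]
1 [[14.32429253 15.55561433]]
2 [[  1.22799123 -20.34848403]]
[[426.5943838  501.31590474]]
[[286.17689252 450.915706  ]]
```

View pics/z3.png

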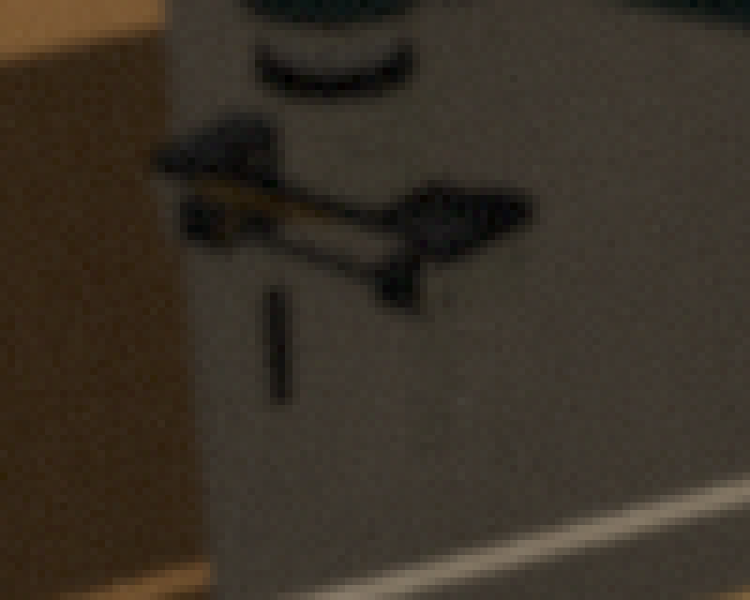

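View pics/z4.png

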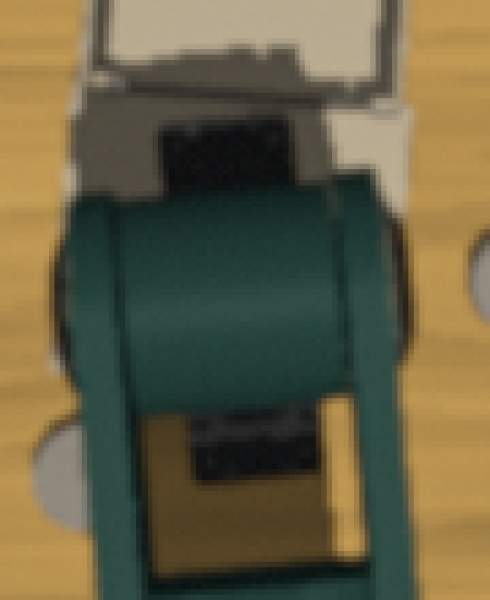

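Pictures: the tin (crop 418,145) sits between the fingers. From above the jaw centre lines up with it. The fingertips look about 20–25 mm higher than the nominal 22 mm allows, both here and at the start pose. I'll go down in stages and check.

Emit:
apply_moves:
  plan:
    - [0,0.002,0.015,0,0,0,0.093]
    - [0,0,0.015,0,0,0,0.093]
    - [0,0,0.012,0,0,0,0.093]
    - [0,0,0.004,0,0,0,0.093]
    - [0,0,0,0,0,0,0.093]

```text
clock: 3.5
position: [0.4267, 0.0647, 0.1129]
ee_rot: [-179.3, -0.1, 5.7]
force: [-0.8, -0.3, -0.7]
finger_gap: 0.0931
```

Run:
```python
from h import *
o=arm.get_obs(); print(o['position'],o['ee_rot'],o['force'])
a=arm.camera("scene")[...,::-1][140:220,310:410]
cv2.imwrite("pics/z5.png",cv2.resize(a,(750,600),interpolation=3))
c,s=np.cos(.107),np.sin(.107); p=o['position']
for d in(-.0465,.0465):
  for z in(-.022,0): print(d,z,(proj("scene",p+[d*c,d*s,z])-[310,140])*7.5)
```

```text
[0.42668873 0.064658   0.11292004] [-1.79252708e+02 -5.38365689e-02  5.72315291e+00] [-0.77464183 -0.27535416 -0.7217278 ]
-0.0465 -0.022 [[438.81177645 418.19101147]]
-0.0465 0 [[442.27521365 375.95844116]]
0.0465 -0.022 [[247.24707989 513.50628084]]
0.0465 0 [[248.57171624 471.13087655]]
```

View pics/z5.png

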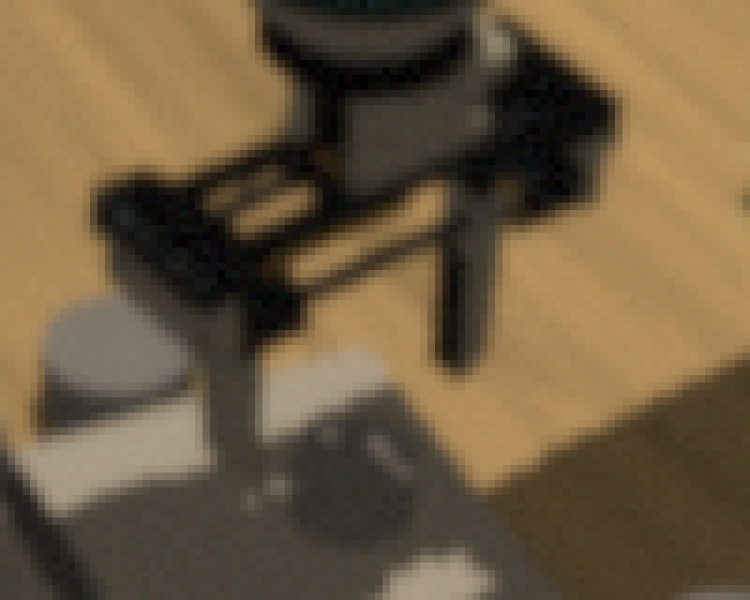

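The near finger's tip is around crop (235,495) and the far finger's at (460,370). Both are about 15 mm above nominal, probably because the jaws retract when they open. I'll keep lowering and use force as the guard.

Emit:
apply_moves:
  plan:
    - [0,0,0.006,0,0,0,0.093]
    - [0,0,0.006,0,0,0,0.093]
    - [0,0,0.002,0,0,0,0.093]
    - [0,0,0,0,0,0,0.093]

```text
clock: 3.95
position: [0.4272, 0.0651, 0.0989]
ee_rot: [-179.3, -0.1, 5.8]
force: [0.1, -0.0, 0.7]
finger_gap: 0.0929
```

Run:
```python
from h import *
o=arm.get_obs(); print(o['position'],o['ee_rot'],o['force'])
a=arm.camera("scene")[...,::-1][150:230,310:410]
a=np.clip(a.astype(float)*1.8,0,255).astype(np.uint8)
cv2.imwrite("pics/z6.png",cv2.resize(a,(750,600),interpolation=3))
```

```text
[0.42720223 0.06510429 0.09892537] [-1.79254250e+02 -1.39484280e-01  5.75271947e+00] [ 0.11243032 -0.03192981  0.7180616 ]
```

View pics/z6.png

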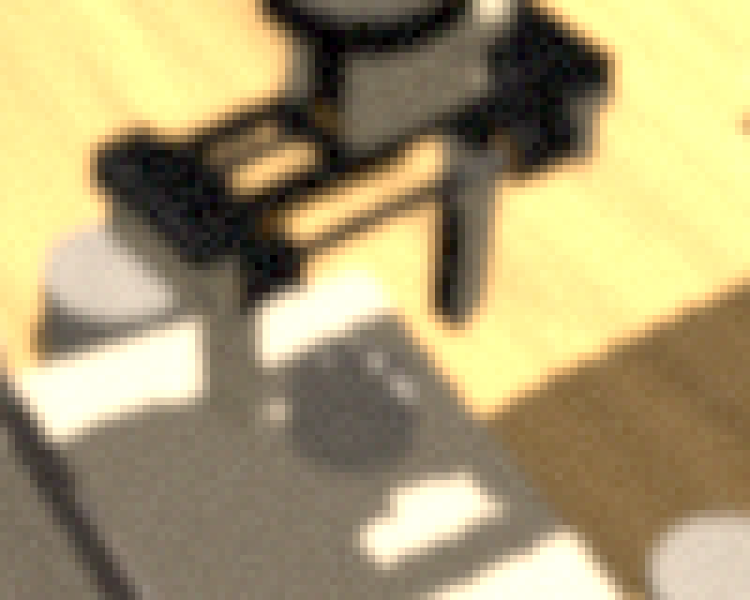

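Run:
```python
from h import *
c,s=np.cos(.1),np.sin(.1); p=np.array([.4272,.0651])
for d in(-.055,.055):
  for l in(-.0075,.0075):
    for z in(.07,.077,.085,.093): print(d,l,z,((proj("scene",[*(p+[d*c-l*s,d*s+l*c]),z])-[310,150])*7.5).round())
```

```text
-0.055 -0.0075 0.07 [[441. 365.]]
-0.055 -0.0075 0.077 [[442. 352.]]
-0.055 -0.0075 0.085 [[443. 337.]]
-0.055 -0.0075 0.093 [[444. 322.]]
-0.055 0.0075 0.07 [[465. 386.]]
-0.055 0.0075 0.077 [[466. 373.]]
-0.055 0.0075 0.085 [[467. 358.]]
-0.055 0.0075 0.093 [[468. 343.]]
0.055 -0.0075 0.07 [[215. 476.]]
0.055 -0.0075 0.077 [[216. 463.]]
0.055 -0.0075 0.085 [[216. 448.]]
0.055 -0.0075 0.093 [[216. 433.]]
0.055 0.0075 0.07 [[239. 499.]]
0.055 0.0075 0.077 [[239. 486.]]
0.055 0.0075 0.085 [[239. 471.]]
0.055 0.0075 0.093 [[240. 455.]]
```

Emit:
apply_moves:
  plan:
    - [0,0,0.005,0,0,0,0.093]
    - [0,0,0.004,0,0,0,0.093]
    - [0,0,0,0,0,0,0.093]

```text
clock: 4.3
position: [0.4274, 0.0653, 0.0896]
ee_rot: [-179.3, -0.2, 5.8]
force: [-0.5, -0.1, -0.0]
finger_gap: 0.0929
```

Emit:
apply_moves:
  plan:
    - [0,0,0.003,0,0,0,0.093]
    - [0,0,0,0,0,0,0.093]

```text
clock: 4.5
position: [0.4274, 0.0653, 0.0864]
ee_rot: [-179.3, -0.2, 5.8]
force: [0.6, 0.8, 0.5]
finger_gap: 0.0929
```

Run:
```python
from h import *
o=arm.get_obs(); print(o['position'],o['ee_rot'],o['force'])
a=arm.camera("scene")[...,::-1][150:230,310:410]
a=np.clip(a.astype(float)*1.8,0,255).astype(np.uint8)
cv2.imwrite("pics/z7.png",cv2.resize(a,(750,600),interpolation=3))
```

```text
[0.42742518 0.0653394  0.08636238] [-1.79251547e+02 -1.78929491e-01  5.75531160e+00] [0.63407545 0.81947609 0.47835736]
```

View pics/z7.png

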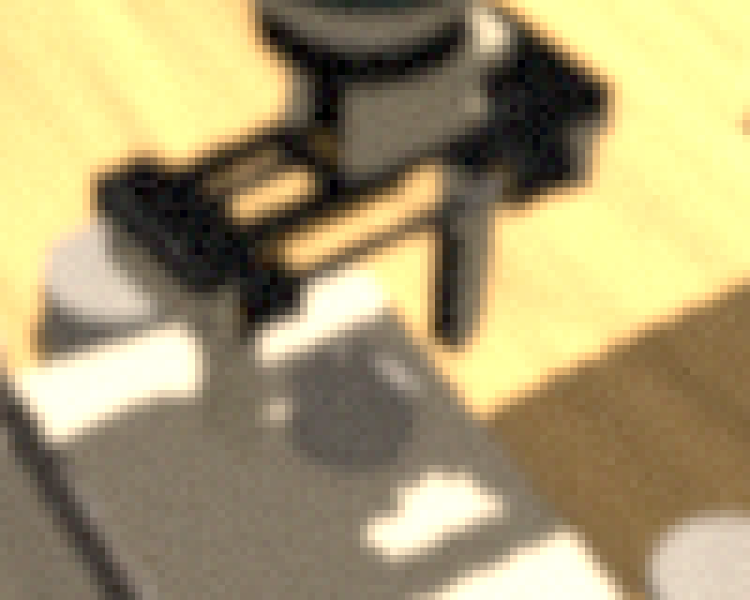

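There's no contact at TCP z = 0.086, where nominal tips would already be below the ledge. That confirms the tips sit higher when the jaws are open, so I'll keep going down.

Emit:
apply_moves:
  plan:
    - [0,0,0.003,0,0,0,0.093]
    - [0,0,0,0,0,0,0.093]

```text
clock: 4.75
position: [0.4277, 0.0654, 0.0836]
ee_rot: [-179.3, -0.2, 5.8]
force: [0.4, 0.4, -0.4]
finger_gap: 0.0933
```

Emit:
apply_moves:
  plan:
    - [0,0,0.003,0,0,0,0.093]
    - [0,0,0,0,0,0,0.093]

```text
clock: 4.95
position: [0.4277, 0.0654, 0.0803]
ee_rot: [-179.3, -0.2, 5.8]
force: [0.3, -0.6, 0.1]
finger_gap: 0.0931
```

Run:
```python
from h import *
o=arm.get_obs(); print(o['position'],o['ee_rot'],o['force'])
a=arm.camera("scene")[...,::-1][150:230,310:410]
a=np.clip(a.astype(float)*2.5,0,255).astype(np.uint8)
cv2.imwrite("pics/z8.png",cv2.resize(a,(750,600),interpolation=3))
```

```text
[0.42765732 0.06543463 0.08034518] [-179.25280882   -0.21460111    5.75658117] [ 0.27635891 -0.55926499  0.12747995]
```

View pics/z8.png

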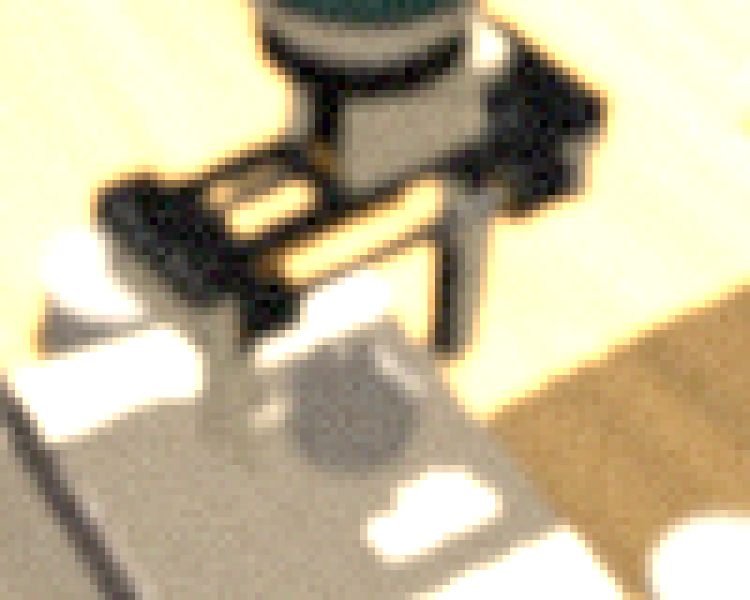

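Emit:
apply_moves:
  plan:
    - [0,0,0.003,0,0,0,0.093]
    - [0,0,0,0,0,0,0.093]

```text
clock: 5.2
position: [0.4278, 0.0655, 0.0774]
ee_rot: [-179.3, -0.2, 5.8]
force: [-0.3, 0.8, 0.7]
finger_gap: 0.0929
```

Emit:
apply_moves:
  plan:
    - [0,0,0.003,0,0,0,0.093]
    - [0,0,0,0,0,0,0.093]

```text
clock: 5.4
position: [0.4279, 0.0655, 0.0742]
ee_rot: [-179.3, -0.2, 5.8]
force: [-0.2, 0.4, -0.4]
finger_gap: 0.0927
```

Run:
```python
from h import *
o=arm.get_obs(); print(o['position'],o['ee_rot'],o['force'])
a=arm.camera("scene")[...,::-1][150:230,310:410]
a=np.clip(a.astype(float)*2,0,255).astype(np.uint8)
cv2.imwrite("pics/z9.png",cv2.resize(a,(750,600),interpolation=3))
```

```text
[0.42785411 0.06553688 0.07420169] [-179.25236468   -0.24466744    5.75428664] [-0.21230539  0.36362512 -0.39043592]
```

View pics/z9.png

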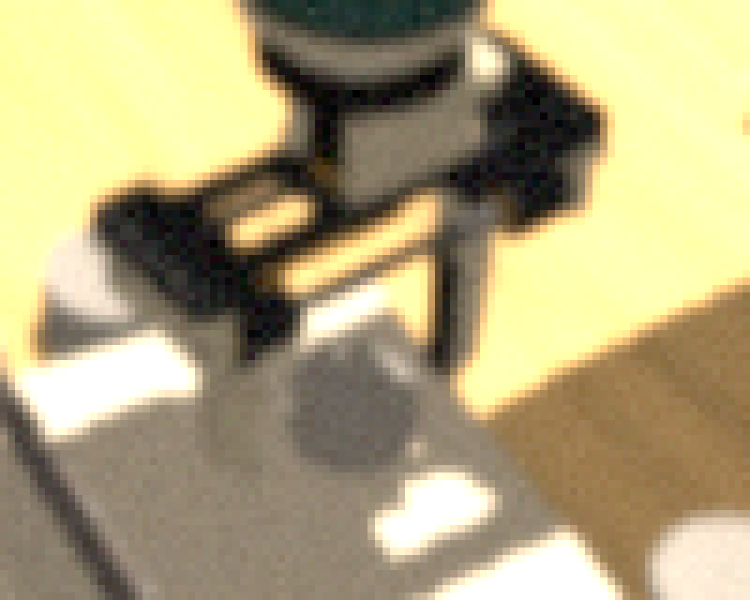

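Far fingertip is at (445,370) and near at (235,475), which puts the tips at about z = 78 mm. That is right for both the tin and the flap. Now I'll push forward along tool x.

Emit:
apply_moves:
  plan:
    - [0.006,0,0,0,0,0,0.093]
    - [0.006,0,0,0,0,0,0.093]
    - [0.006,0,0,0,0,0,0.093]
    - [0.006,0,0,0,0,0,0.093]
    - [0.006,0,0,0,0,0,0.093]
    - [0.006,0,0,0,0,0,0.093]
    - [0.006,0,0,0,0,0,0.093]
    - [0.006,0,0,0,0,0,0.093]
    - [0.006,0,0,0,0,0,0.093]
    - [0.006,0,0,0,0,0,0.093]
    - [0.006,0,0,0,0,0,0.093]
    - [0.006,0,0,0,0,0,0.093]
    - [0.006,0,0,0,0,0,0.093]

```text
clock: 6.75
position: [0.5114, 0.0739, 0.0745]
ee_rot: [-179.3, -0.1, 5.8]
force: [-5.6, 1.1, 1.8]
finger_gap: 0.0929
```

```bash
cat > q.py <<'E'
from h import *
import sys
o=arm.get_obs(); print(o['clock'],o['position'].round(4),o['ee_rot'].round(2),o['force'].round(2))
p=o['position'][:2]-[.547,.0745]; c,s=np.cos(np.radians(-4.4)),np.sin(np.radians(-4.4)); print("TCP bin",(c*p[0]+s*p[1]).round(4),(-s*p[0]+c*p[1]).round(4))
a=arm.camera("scene")[...,::-1][150:250,280:405]
a=np.clip(a.astype(float)*2,0,255).astype(np.uint8)
cv2.imwrite(f"pics/q{sys.argv[1]}.png",cv2.resize(a,(750,600),interpolation=3))
E
python3 q.py 1
```

```text
6.75 [0.5114 0.0739 0.0745] [-1.7926e+02 -8.0000e-02  5.7500e+00] [-5.6   1.12  1.77]
TCP bin -0.0355 -0.0034
```

View pics/q1.png

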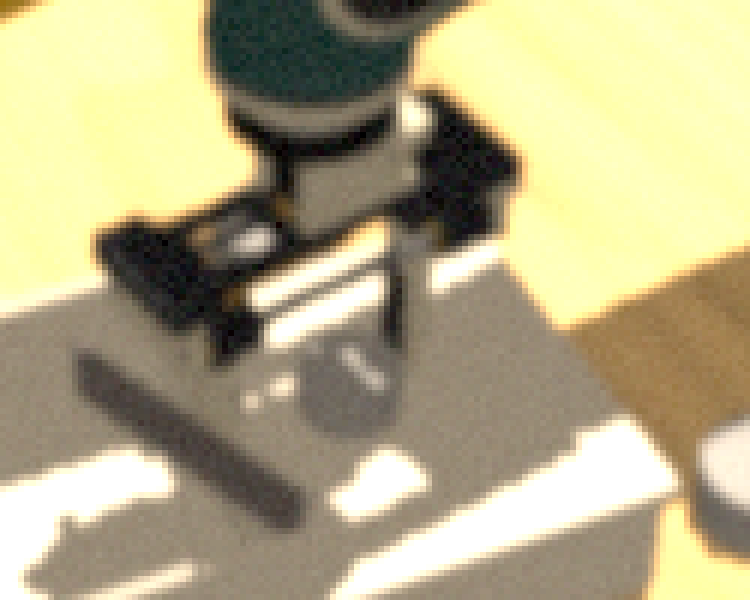

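The leading finger holds the flap open; its bar runs from (300,510) to (80,360). The tin at (350,390) rests against the trailing finger. I'll carry on.

Emit:
apply_moves:
  plan:
    - [0.006,0,0,0,0,0,0.093]
    - [0.006,0,0,0,0,0,0.093]
    - [0.006,0,0,0,0,0,0.093]
    - [0.006,0,0,0,0,0,0.093]
    - [0.006,0,0,0,0,0,0.093]
    - [0.006,0,0,0,0,0,0.093]
    - [0.006,0,0,0,0,0,0.093]
    - [0.006,0,0,0,0,0,0.093]

```text
clock: 7.6
position: [0.5592, 0.0799, 0.0726]
ee_rot: [-179.2, 0.3, 5.8]
force: [-5.5, -1.9, 0.4]
finger_gap: 0.0929
```

```bash
python3 q.py 2
```

```text
7.6 [0.5592 0.0799 0.0726] [-179.16    0.34    5.84] [-5.49 -1.93  0.44]
TCP bin 0.0118 0.0063
```

View pics/q2.png

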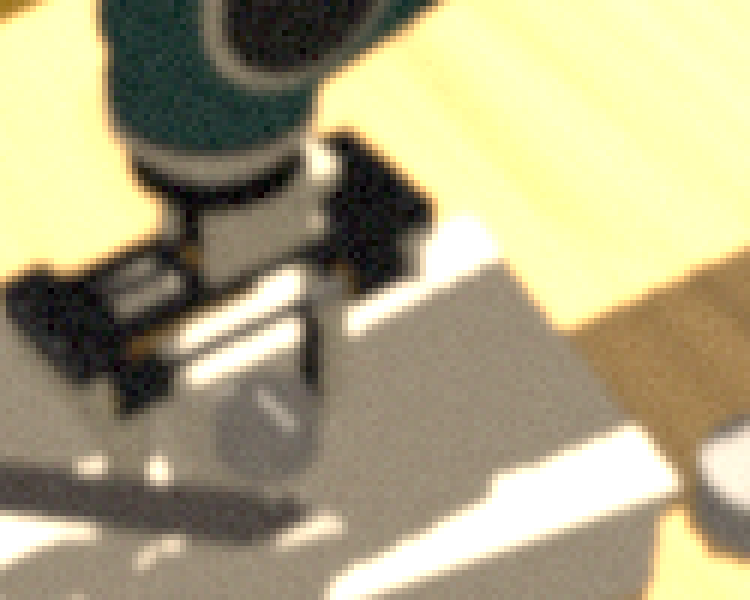

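Emit:
apply_moves:
  plan:
    - [0.006,0,0,0,0,0,0.093]
    - [0.006,0.001,0,0,0,0,0.093]
    - [0.006,0.001,0,0,0,0,0.093]
    - [0.006,0.001,0,0,0,0,0.093]
    - [0.006,0.001,0,0,0,0,0.093]

```text
clock: 8.15
position: [0.5911, 0.0787, 0.0718]
ee_rot: [-179.2, 0.4, 5.8]
force: [-2.8, -1.1, 0.2]
finger_gap: 0.0929
```

```bash
python3 q.py 3
```

```text
8.15 [0.5911 0.0787 0.0718] [-179.18    0.4     5.84] [-2.8  -1.09  0.21]
TCP bin 0.0436 0.0075
```

View pics/q3.png

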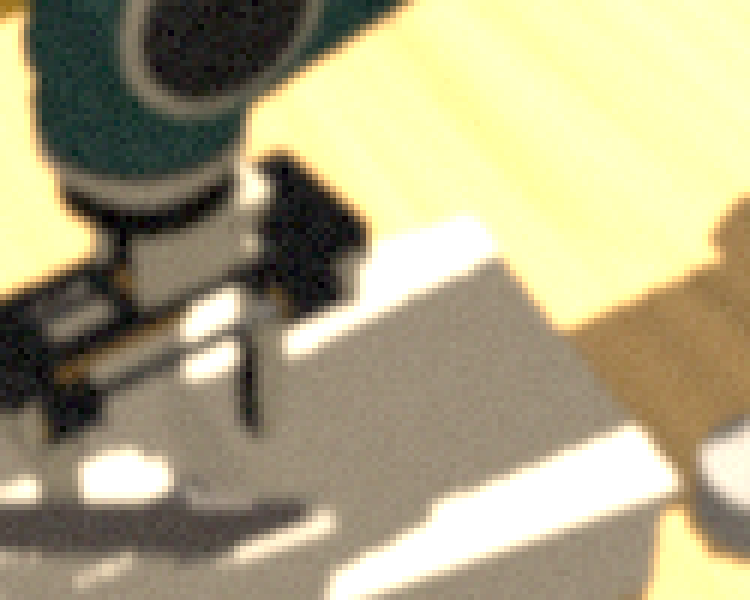

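Run:
```python
from h import *
a=arm.camera("scene")[...,::-1][170:290,230:390]
a=np.clip(a.astype(float)*2,0,255).astype(np.uint8)
cv2.imwrite("pics/w1.png",cv2.resize(a,(800,600),interpolation=3))
```

```text
(no output)
```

View pics/w1.png

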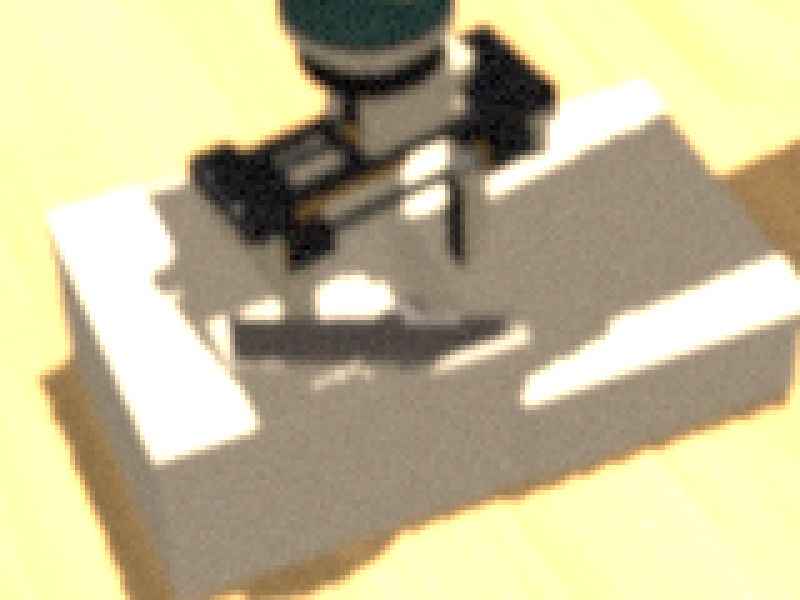

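Run:
```python
from h import *
c,s=np.cos(np.radians(-4.4)),np.sin(np.radians(-4.4))
for z in(.01,.031,.05,.06,.08):
    p=ray("scene",[312.5,231],z)[:2]-[.547,.0745]; print(z,c*p[0]+s*p[1],-s*p[0]+c*p[1])
b=arm.camera("top")[...,::-1][120:230,255:345]
cv2.imwrite("pics/t3.png",cv2.resize(np.clip(b*1.5,0,255).astype(np.uint8),(490,600),interpolation=3))
```

```text
0.01 0.011431650868334762 -0.03687476790001281
0.031 0.01883030585773626 -0.018483852919249522
0.05 0.02552432703862346 -0.0018444536509398903
0.06 0.02904749608119572 0.006913124911328346
0.08 0.03609383416634014 0.024428282035864588
```

View pics/t3.png

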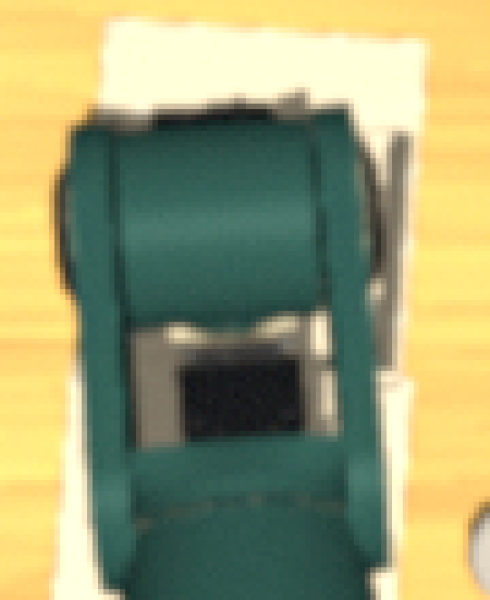

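The tin has dropped over the sill; its rim at raw pixel (312,231) fits a point inside the well. I'll raise slightly and back out so the flap closes gently behind the leading finger.

Emit:
apply_moves:
  plan:
    - [0,0,-0.006,0,0,0,0.093]
    - [-0.01,0,-0.003,0,0,0,0.093]
    - [-0.01,0,0,0,0,0,0.093]
    - [-0.012,0,0,0,0,0,0.093]
    - [-0.012,0,0,0,0,0,0.093]
    - [-0.012,0,0,0,0,0,0.093]
    - [-0.012,0,0,0,0,0,0.093]
    - [-0.012,0,0,0,0,0,0.093]
    - [-0.012,0,0,0,0,0,0.093]
    - [-0.012,0,0,0,0,0,0.093]
    - [-0.012,0,0,0,0,0,0.093]
    - [-0.012,0,0,0,0,0,0.093]
    - [0,0,0,0,0,0,0.093]

```text
clock: 9.6
position: [0.4493, 0.0657, 0.0824]
ee_rot: [-179.0, 0.2, 5.9]
force: [1.0, 0.2, 0.6]
finger_gap: 0.0925
```

```bash
python3 q.py 4;python3 - <<'E'
from h import *
a=arm.camera("scene")[...,::-1][170:290,230:390]
a=np.clip(a.astype(float)*2,0,255).astype(np.uint8)
cv2.imwrite("pics/w2.png",cv2.resize(a,(800,600),interpolation=3))
E
```

```text
9.6 [0.4493 0.0657 0.0824] [-1.7903e+02  1.7000e-01  5.9300e+00] [0.96 0.22 0.6 ]
TCP bin -0.0967 -0.0162
```

View pics/w2.png

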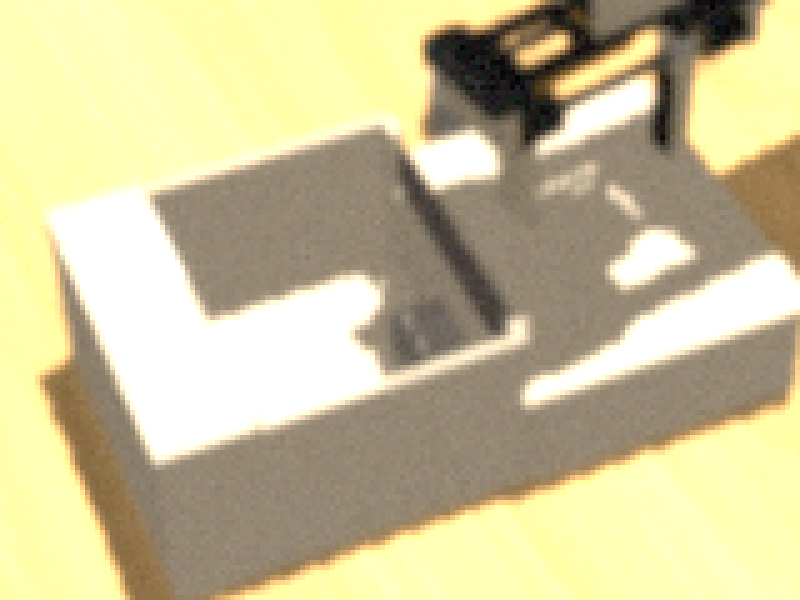

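The flap is shut; its bar from (400,160) to (500,325) lies along the doorway. The tin is in the well at (425,325), and the ledge is empty. I'll lift clear of the ledge and take a last look before handing in.

Emit:
apply_moves:
  plan:
    - [0,0,-0.02,0,0,0,0.093]
    - [0,0,-0.03,0,0,0,0.093]
    - [0,0,-0.03,0,0,0,0.093]
    - [0,0,-0.03,0,0,0,0.093]
    - [0,0,0,0,0,0,0.093]
    - [0,0,0,0,0,0,0.093]
    - [0,0,0,0,0,0,0.093]
    - [0,0,0,0,0,0,0.093]

```text
clock: 10.5
position: [0.4521, 0.0647, 0.1939]
ee_rot: [-179.0, 0.3, 6.0]
force: [0.2, 0.5, 0.4]
finger_gap: 0.0925
```

Run:
```python
from h import *
o=arm.get_obs(); print(o['clock'],o['position'],o['force'])
f=arm.camera("scene")[...,::-1]
a=np.clip(f[190:260,270:350].astype(float)*2,0,255).astype(np.uint8)
cv2.imwrite("pics/w3.png",cv2.resize(a,(640,560),interpolation=3))
d=np.abs(f.astype(int)-cv2.imread("pics/scene0.png")).sum(2)
for n,(r,c) in dict(turntable=((285,390),(340,460)),dustpan=((115,168),(205,300))).items(): print(n,d[r[0]:r[1],c[0]:c[1]].mean(),np.percentile(d[r[0]:r[1],c[0]:c[1]],99))
```

```text
10.5 [0.45213119 0.06468676 0.19385821] [0.17137754 0.46236288 0.43966575]
turntable 25.832301587301586 39.0
dustpan 44.457199602780534 239.0
```

View pics/w3.png

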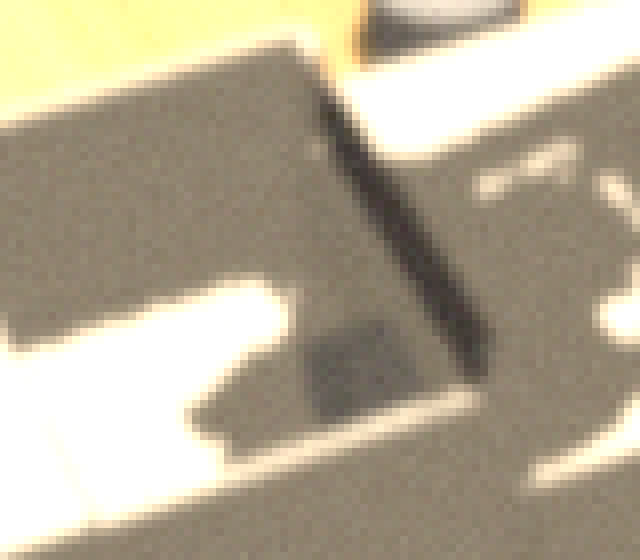

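The tin lies still at raw pixel (315,236), unchanged since the previous picture, and the flap is shut. Turntable objects show no change. The difference in the dustpan region looks like the arm's shadow moving away, since the arm was never near the dustpan after the start.

Run:
```python
from workcell import arm
print(arm.close_job())
```

```text
the job is handed in; nothing more can be done
None
```

The tin is in the bin's well and the flap has shut behind it. I handed the job in at about 10.6 s of the 38 s allowed, and no verdict was reported.

**What I did:** I set the open jaws lengthways over the 50 mm tin on the ledge. The front finger pushed the flap open and held it (about 5.6 N read at the wrist, angle about 1 rad worked out from the finger position). The rear finger pushed the tin along the ledge and over the sill. I then backed out so the flap closed gently, and lifted clear.

**Last checks:**
- **Tin:** it sits in the well near the sill, apparently on its side, at the same spot in the last two pictures.
- **Flap and ledge:** the flap lies along the doorway and the ledge is empty.
- **Robot:** it is clear of everything, with about 0.7 N at the wrist, which is noise.
- **Jar and brush:** unchanged in the image comparison.

**What disagreed:**
- **Fingertip height:** with the jaws open, the tips stood about 20–25 mm higher than the stated 22 mm ahead of the TCP. I set the working height by picture and force instead.
- **Dustpan:** the image comparison for its area did show a change. I put this down to the arm's shadow moving away, since the arm never came near the dustpan, but I did not measure its position separately.

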